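# Stow the rolling pin on its pastry board

## Robot

A 6-joint arm with a two-finger parallel gripper is mounted at the origin on a cart in front of the work surface, level with it; the furniture and walls round the work are solid. World frame = base frame: x ahead of the robot, y to its left, z up, the work surface at z = 0. Lengths are in m, angles in rad, forces in N, time in s.
With the tool pointing down it reaches from about 0.375 to 0.9 m from the base axis. Payload 3.1 kg.
Tool frame: the origin (TCP) lies at the centre of the arm's flange, where the gripper is bolted on; the fingertips stand 173 mm ahead of it and the grasp point (between the pads) lies 155 mm ahead of it; z points along the fingers, y is the line along which they close (so a half turn about z gives the same grasp; the last joint's range is limited). The gripper opens to 85 mm and grips with 20 to 120 N. Pads are 22 mm wide; open, the fingers measure 114 mm over their backs; the gripper's body (76 mm by 85 mm) begins 54 mm behind the grasp point. The pads swing forward as they close: fully open they stand 13 mm farther back than shut.
Start: joints at [1.01, 0.527, 1.433, -0, 1.181, -0.178], TCP at [0.233, 0.58, 0.405] pointing down, gripper open.
Joint ranges: [-3.08, 3.08], [-0.75, 2.2], [0.22, 2.44], [-1.43, 4.57], [0, 2.65], [-2.85, 2.85]. Speed limits (rad/s): [2.79, 2.79, 3.14, 3.14, 3.14, 3.14].

## Interface

Orientations are given as a unit quaternion [x, y, z, w].
In Python, from station import * gives the robot as it stands.
- The arm moves only by the shell command python3 -m jog 'ROWS' [OPENING] [FORCE]. ROWS is a JSON object of lists of equal length, an entry for each row: "linear": the shift along the world's x, y, z in mm, a list of three; "turn": the turn about the world's z in units of 5 degrees (1.0 is 5 degrees). A call has 1 to 12 rows; each row shifts and turns the commanded pose from where the row before left it; what a row does not reach is not made up. A row lasts 1/8 s, in which the tool goes at most 62.5 mm and 10.7 degrees, less where a joint would pass 70% of its speed; a pose out of reach is approached as far as the arm can. A call is refused whole if a number of a shift passes 62.5 or a number of a turn 1, either way. A call with a gripper value outside its range is refused whole. OPENING is the opening, from 0 (shut) to 1 (fully open), set as the call begins (- or left out, the last holds). The fingers move at their own pace and stop on an object; FORCE is the grip in N (left out, the last holds). Time passes only in rows, so rows that do not move let the fingers close. It gives the time, the measured TCP pose, the force, the opening and the grip force at its end, in the units of the state.
- sense(): the state, without advancing time (a new reading comes with each control period).
- snapshot(name): name is "scene" or "top" or "wrist"; returns the picture (400x640x3 uint8, red, green, blue); there is no depth.
- get_calibration(name): a dict with "fx", "fy", "cx", "cy" (pixels), "world_to_cam" (4x4, takes a point from world to camera coordinates). Camera axes: x right, y down, z forward; pixel columns grow to the right and rows downward; lengths in m; the calibration is good to about 2 mm. A picture is of the moment at which its call begins: read the wrist's pose just before it. get_calibration takes no time and is no camera call; for the wrist camera it gives the pose at the moment of the call.
- sign_off(): hands the job in; it is judged then, once.
The state is a dict: "t": time; "q": joint angles; "qd": joint speeds; "tau": joint torques, N m; "tcp_pos": TCP position; "tool_rot": TCP orientation; "force": force on the tool from outside, world axes, zero at the start; "ft_torque": the same for the moment, N m; "finger_gap": opening from 0.0 (shut) to 1.0 (fully open); "gripper_force": force on a finger pad.
Only numpy, scipy, OpenCV 4.12 (cv2) and the standard library are available. Lean on these libraries where they do the work, as an engineer would, in place of code of your own. Each camera call takes 0.05 s, during which the arm holds its last target. There are 200 camera calls.

## Task

Stow the rolling pin on its pastry board so that the board can be hung up: with the fingertips on top of the pin, roll it gently away from you across the board until it drops fully into the groove, then push the two steel keepers all the way round over its handles. Do not pick the pin up, push it low from behind or press hard on it, and leave everything else where it is.

Things in the scene. Friction and masses are not known exactly. Their poses are not given: they have to be found in the camera images.
- board: wooden pastry board fixed on the worktop, 300 mm front to back (its x, pointing away from the robot), 400 mm left to right (its y), 24 mm thick. Origin: centre of its underside. A straight V groove, 39 mm wide at the top and 14 mm deep, crosses it along y at board x = +0.085. Behind it, at board x = +0.121 and y = +0.145 and -0.145, two steel posts carry swivelling keepers
- groove (a point): where the pin's centre lies when the pin is seated: over the groove's middle, 18 mm above the board's surface (42 mm above the worktop), 8 mm lower than while it rolls on the flat; axes as the board's. A seated pin has the top of its barrel 68 mm and the tops of its handles 55 mm above the worktop
- pin: wooden rolling pin, 350 mm long, 0.4 kg or so, lying loose on the board in front of the groove, roughly parallel to it; rolls freely. Barrel: cylinder 52 mm in diameter, 200 mm long; at each end a dark handle 75 mm long, up to 26 mm thick. Origin: middle of its axis (50 mm above the worktop on the flat board). Its y axis runs along its length, x and z turn as it rolls
- keeper_left (a joint): swivel of the left keeper (board y = +0.145) on its upright post, rad: 0 = shut against its stop, arm pointing towards the robot (board -x) across the groove over the pin's handle; grows as the arm swings outwards (1.57 = along board +y, 2.0 at most). Stays where it is left; about 1 N at the knob turns it
- knob_left (a point): middle of the top of the left keeper's upright knob: 12 mm in diameter, 18 mm tall, 44 mm from the pivot, its top 80.5 mm above the worktop. It stands on the arm, a steel strip 14 mm wide, 4 mm thick, 57 mm long from the pivot, upper face 62.5 mm above the worktop: 3 mm clear over the handle of a seated pin, too low to pass over a pin on the flat
- pivot_left (a point): pivot of the left keeper, on its axis, level with the arm's upper face; a screw head stands 2 mm above it
- keeper_right (a joint): swivel of the right keeper (board y = -0.145), the mirror image of the left: 0 = shut (arm along board -x); grows as the arm swings outwards (1.57 = along board -y, 2.0 at most)
- knob_right (a point): middle of the top of the right keeper's knob, as on the left
- pivot_right (a point): pivot of the right keeper, as on the left
- cutter: steel pastry cutter ring, 64 mm in diameter, 35 mm high, standing on the front left part of the board; bystander. Origin: centre of its underside
- spoon: steel spoon, 165 mm long, lying on the front part of the board; bystander. Origin: centre of its underside
- cream_bowl: cream porcelain bowl, 180 mm across and 82 mm high, right of the board at the front; bystander. Origin: centre of its underside
- mug: yellow mug, 78 mm across, 102 mm high, right of the board; bystander. Origin: centre of its underside
- white_bowl: white porcelain bowl with a dark rim, 128 mm across and 64 mm high, left of the board; bystander. Origin: centre of its underside
- chopstick_a: dark wooden chopstick, 230 mm long, lying on the worktop left of the board at the front; bystander. Origin: centre of its underside

How it is judged:
On the way, in this order (a step that is already met when the one before it is completed fails the run):
1. the pin lies at rest in the groove (x of pin in the frame of groove between -0.004 and 0.004 m and z of pin in the frame of groove between -0.004 and 0.004 m and y of pin in the frame of groove between -0.022 and 0.022 m and angle between the y axis of pin and the y axis of groove, either way round below 0.04 rad and linear speed of pin below 0.02 m/s and angular speed of pin below 0.4 rad/s), for 0.2 s.
2. both keepers are swung over the handles (value of joint each of keeper_left, keeper_right below 0.15 rad), for 0.2 s.
At the end, for the whole second after the job is handed in: the pin lies at rest in the groove (its centre within 4 mm of the groove's seat across and in height, within 22 mm of the middle along it, parallel within 0.04 rad) and both keepers are shut to within 0.15 rad (all of step 1 and all of step 2); the robot touches nothing.
It fails at once if the pin is lifted or thrown up (its centre more than 10 mm above rolling height) or tipped by more than 0.2 rad (z of pin in the frame of groove above 0.018 m or angle between pin's own y axis and vertical below 1.37 rad).
It fails at once if the pin is sent off fast (over 0.3 m/s on the flat in front of the groove) or rolls off the board ((linear speed of pin above 0.3 m/s and x of pin in the frame of groove below -0.025 m) or x of pin in the frame of groove above 0.06 m or x of pin in the frame of groove below -0.23 m).
It fails at once if the pin is pressed with more than 60 N (contact force between the fingers and pin above 60 N).
It fails at once if the pin is touched low down, by fingers that reach down beside it instead of resting on top (contact force between the fingers and pin above 0.3 N and height (world z) of the grasp point below 0.062 m).
It fails at once if the cutter ring, spoon, mug, chopstick or a bowl is moved by more than 15 mm (distance of any of cutter, spoon, cream_bowl, mug, white_bowl, chopstick_a from where it was at the start of the episode above 0.015 m).
It also fails if it takes over 64 s, if anything falls off the work surface, if the arm or the gripper's body presses on something with over 40 N, if the wrist force passes 120 N, or if a joint passes its speed limit or range.

## Working session

There is one attempt and no reset: what is moved stays moved. The work goes in short steps, Python scripts to look and compute and a shell command to move; the robot and the scene stay as the last step left them, time stands still between calls to the robot, and variables do not carry over. Pictures are saved under pics/ and viewed, at most 10 in all, crops included, and the job is handed in when it is done.

```bash
mkdir -p pics; ls; python3 - <<'E'
from station import *
import cv2
for n in("top","scene"):
    im=snapshot(n); cv2.imwrite(f"pics/{n}0.png",im[:,:,::-1]); c=get_calibration(n); print(n,c)
s=sense();print(s["t"],s["tcp_pos"],s["tool_rot"],s["finger_gap"])
E
```

```text
pics
top {'fx': 471.0659743190383, 'fy': 471.0659743190383, 'cx': 322.83297571064094, 'cy': 201.36808830567946, 'world_to_cam': array([[-0.00494584, -0.99987239, -0.01519019,  0.02921742],
       [-0.99820722,  0.00584255, -0.05956694,  0.48934383],
       [ 0.05964809,  0.01486835, -0.99810873,  1.44338386],
       [ 0.        ,  0.        ,  0.        ,  1.        ]])}
scene {'fx': 375.5246367168178, 'fy': 375.5246367168178, 'cx': 322.30611636808516, 'cy': 191.5605587948068, 'world_to_cam': array([[ 0.52110826, -0.85338936, -0.0131448 , -0.22598955],
       [-0.3338652 , -0.18964697, -0.92334612,  0.24770973],
       [ 0.78548088,  0.48555188, -0.38374361,  0.86126684],
       [ 0.        ,  0.        ,  0.        ,  1.        ]])}
0.1 [0.23266458 0.57975294 0.40382085] [ 1.89741196e-01  9.81833658e-01 -9.08555182e-04 -3.48753447e-04] 1.0010159129066158
```

View pics/top0.png

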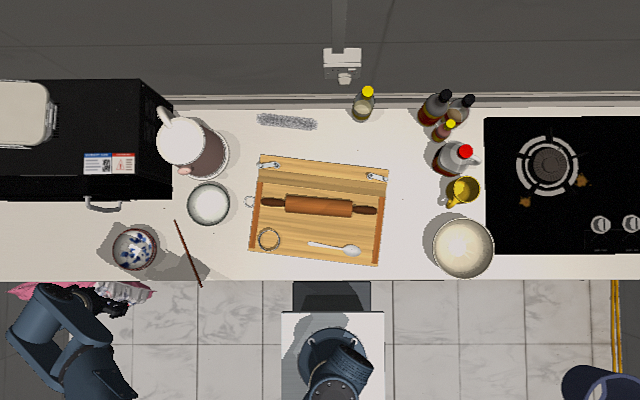

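View pics/scene0.png

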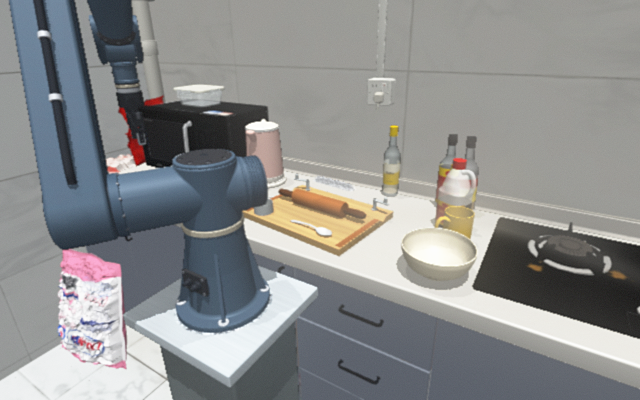

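The top view shows the board with corners near (262,154), (389,170), (378,266) and (248,249). The pin runs from about (262,200) to (377,211), and the keepers are near (267,164) and (377,177). I'll enlarge this and measure it.

```bash
cat > h.py <<'E'
import numpy as np, cv2
from station import *
def ray(c,uv,z):
    W=c["world_to_cam"];R=W[:3,:3];t=W[:3,3];o=-R.T@t
    d=R.T@np.array([(uv[0]-c["cx"])/c["fx"],(uv[1]-c["cy"])/c["fy"],1]);return o+d*(z-o[2])/d[2]
def proj(c,p):
    q=c["world_to_cam"]@np.append(p,1);return np.array([c["fx"]*q[0]/q[2]+c["cx"],c["fy"]*q[1]/q[2]+c["cy"]])
E
python3 - <<'E'
from h import *
im=cv2.imread("pics/top0.png");c=get_calibration("top")
cr=im[145:275,240:400];cv2.imwrite("pics/topc.png",cv2.resize(cr,None,fx=5,fy=4.6,interpolation=cv2.INTER_CUBIC) if 0 else cv2.resize(cr,None,fx=4.5,fy=4.5,interpolation=cv2.INTER_CUBIC))
hsv=cv2.cvtColor(im,cv2.COLOR_BGR2HSV)
for p in [(300,170),(310,205),(370,210),(275,200),(300,235),(267,164),(377,177)]: print(p,hsv[p[1],p[0]])
# board outline: saturated region
m=((hsv[...,1]>70)&(hsv[...,0]<30)).astype(np.uint8)*255; k=np.zeros_like(m);k[145:275,240:400]=255;m&=k
n,l,st,ce=cv2.connectedComponentsWithStats(m);i=1+np.argmax(st[1:,4]);cn=max(cv2.findContours((l==i).astype(np.uint8),0,2)[0],key=cv2.contourArea)
b=cv2.boxPoints(cv2.minAreaRect(cn));P=np.array([ray(c,p,.024) for p in b]);print(b,P.round(3),P.mean(0),[np.linalg.norm(P[j]-P[j-1]) for j in range(4)])
E
```

```text
(300, 170) [ 19 126 220]
(310, 205) [ 13 182 174]
(370, 210) [ 11 174  91]
(275, 200) [ 11 179  77]
(300, 235) [ 18 131 209]
(267, 164) [ 75   3 200]
(377, 177) [  0   0 214]
[[247.72354 250.23125]
 [259.72586 153.35541]
 [388.86746 169.35524]
 [376.86514 266.23108]] [[ 0.34   0.257  0.024]
 [ 0.639  0.221  0.024]
 [ 0.587 -0.178  0.024]
 [ 0.29  -0.137  0.024]] [0.46405291 0.04101299 0.024     ] [np.float64(0.3977140139678261), np.float64(0.301112532202049), np.float64(0.4024674374497278), np.float64(0.299247024004428)]
```

View pics/topc.png

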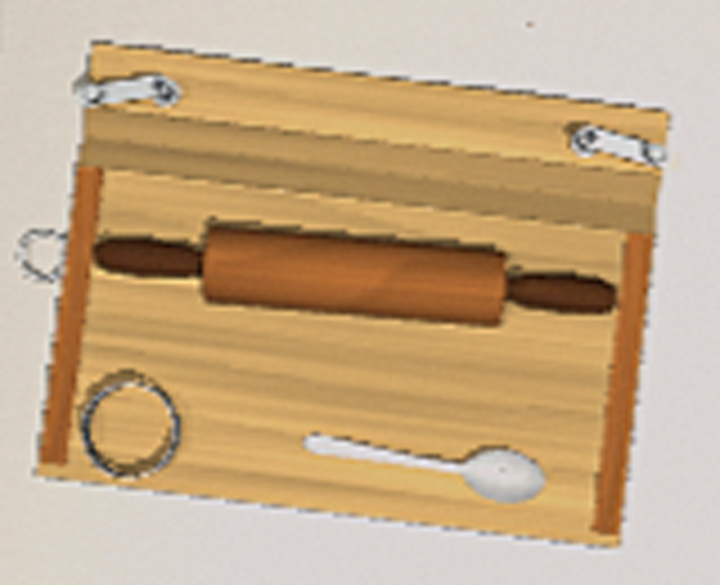

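```bash
cat >> h.py <<'E'
B0=np.array([.464,.041]);YAW=-.126
BX=np.array([np.cos(YAW),np.sin(YAW)]);BY=np.array([-BX[1],BX[0]])
def tob(p): d=np.asarray(p)[:2]-B0; return np.array([d@BX,d@BY])
def tow(b): return B0+b[0]*BX+b[1]*BY
E
python3 - <<'E'
from h import *
im=cv2.imread("pics/top0.png");c=get_calibration("top");hsv=cv2.cvtColor(im,cv2.COLOR_BGR2HSV)
def comp(m,seed,r):
    x0,y0,x1,y1=r;k=np.zeros(m.shape,np.uint8);k[y0:y1,x0:x1]=1;m=(m.astype(np.uint8)&k);l=cv2.connectedComponents(m)[1];return l==l[seed[1],seed[0]]
m=(hsv[...,0]<16)&(hsv[...,1]>150)&(hsv[...,2]<200)
for nm,mm in(("pin",comp(m,(310,205),(261,190,378,220))),("barrel",comp(m&(hsv[...,2]>120),(310,205),(280,190,360,220)))):
    cn=max(cv2.findContours(mm.astype(np.uint8),0,2)[0],key=cv2.contourArea);r=cv2.minAreaRect(cn);b=cv2.boxPoints(r)
    ys,xs=np.nonzero(mm);ctr=ray(c,r[0],.05);e=max([(b[0]+b[1])/2-(b[2]+b[3])/2,(b[1]+b[2])/2-(b[3]+b[0])/2],key=np.linalg.norm)
    e1=ray(c,np.array(r[0])+e/2,.05);e2=ray(c,np.array(r[0])-e/2,.05);d=(e1-e2)*np.sign((e1-e2)[1])
    print(nm,r,ctr.round(4),"board",tob(ctr).round(4),"len",np.linalg.norm(d),"yaw",-np.arctan2(d[0],d[1]))
for s,uv in(("L",(260.4,165.7)),("R",(385.6,178.8))): p=ray(c,uv,.08);print(s,p.round(3),tob(p).round(3))
for s,uv in(("Lp",(276.5,165.2)),("Rp",(370,176.5))): p=ray(c,uv,.0645);print(s,p.round(3),tob(p).round(3))
s=1
for y in(.145,-.145): print("pivot",tow((.121,y)),"groove",tow((.085,0)))
st=sense();R=st["tool_rot"];from scipy.spatial.transform import Rotation as Ro
M=Ro.from_quat(R).as_matrix();print(M.round(3),st["q"])
w=get_calibration("wrist");print(w)
E
```

```text
pin ((319.2626953125, 205.97938537597656), (117.2964859008789, 16.80614471435547), 4.969740867614746) [0.4735 0.0369 0.05  ] board [ 0.0099 -0.0029] len 0.3542722982108165 yaw -0.09251614988297346
barrel ((318.1688537597656, 206.0581817626953), (66.79143524169922, 13.600849151611328), 4.969740867614746) [0.4733 0.0402 0.05  ] board [0.0093 0.0004] len 0.20174481205454997 yaw -0.0925084859238362
L [0.593 0.211 0.08 ] [0.107 0.185]
R [ 0.551 -0.16   0.08 ] [ 0.112 -0.189]
Lp [0.596 0.165 0.064] [0.116 0.139]
Rp [ 0.56  -0.116  0.064] [ 0.115 -0.143]
pivot [0.60226247 0.16964482] groove [0.54832616 0.03031832]
pivot [ 0.56581908 -0.1180562 ] groove [0.54832616 0.03031832]
[[-0.928  0.373 -0.001]
 [ 0.373  0.928 -0.002]
 [ 0.    -0.002 -1.   ]] [ 1.01052175e+00  5.28391209e-01  1.43377170e+00 -6.02699201e-06
  1.18137612e+00 -1.78475010e-01]
{'fx': 322.2882393571993, 'fy': 322.2882393571993, 'cx': 323.7092100644522, 'cy': 202.60252535733855, 'world_to_cam': array([[ 0.37215581,  0.92816963, -0.00108756, -0.62339496],
       [ 0.89663624, -0.35920897,  0.25886747, -0.03277133],
       [ 0.23988226, -0.09731418, -0.96591224,  0.37732549],
       [ 0.        ,  0.        ,  0.        ,  1.        ]])}
```

```bash
python3 -m jog '{"linear":[[18,-40,0],[18,-45,0],[19,-45,0],[19,-45,-5],[19,-45,-10],[19,-45,-10],[19,-45,-10],[19,-45,-10],[20,-45,-10],[20,-45,-10],[20,-50,-10],[20,-45,0]],"turn":[0.3,0.3,0.3,0.3,0.3,0.3,0.3,0.3,0.3,0.3,0.3,0]}' 1; python3 -m jog '{"linear":[[0,0,0],[0,0,0]],"turn":[0,0]}'
python3 - <<'E'
from h import *
c=get_calibration("wrist");im=snapshot("wrist");cv2.imwrite("pics/w1.png",im[:,:,::-1])
s=sense();print(s["t"],s["tcp_pos"],s["force"]);from scipy.spatial.transform import Rotation as Ro
print(Ro.from_quat(s["tool_rot"]).as_matrix().round(3))
print({n:proj(c,np.append(tow(p),z)).round(0) for n,p,z in(("gr",(.085,0),.024),("pL",(.121,.145),.0645),("pR",(.121,-.145),.0645),("c",(0.0096,0),.05))})
E
```

```text
t: 1.6
tcp_pos: [0.463, 0.0382, 0.3288]
tool_rot: [0.047, 0.999, 0.0, -0.001]
force: [0.6, 0.8, 1.0]
finger_gap: 1.003
gripper_force: 0.0
t: 1.85
tcp_pos: [0.4622, 0.0402, 0.3294]
tool_rot: [0.047, 0.999, 0.0, -0.001]
force: [0.4, 0.4, -0.5]
finger_gap: 0.999
gripper_force: 0.0
1.9 [0.46198007 0.04074021 0.32948188] [-0.26402643 -0.43798928  0.1876211 ]
[[-0.996  0.093 -0.002]
 [ 0.093  0.996  0.001]
 [ 0.002  0.    -1.   ]]
{'gr': array([322., 285.]), 'pL': array([490., 351.]), 'pR': array([150., 342.]), 'c': array([325., 217.])}
```

View pics/w1.png

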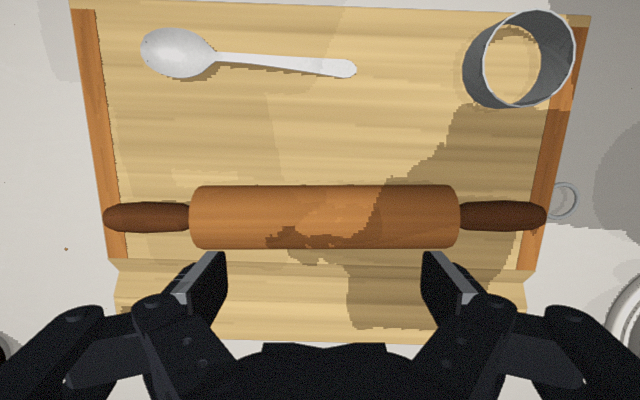

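```bash
python3 -m jog '{"linear":[[0,0,-20],[0,0,-25],[0,0,-20],[0,0,-15],[0,0,-5],[0,0,0]],"turn":[0,0,0,0,0,0]}'; for i in 1 2; do python3 -m jog '{"linear":[[0,0,-2],[0,0,-1],[0,0,0]],"turn":[0,0,0]}'; done
```

```text
t: 2.65
tcp_pos: [0.4625, 0.0409, 0.2448]
tool_rot: [0.046, 0.999, 0.0, -0.0]
force: [0.2, -0.3, 0.3]
finger_gap: 1.004
gripper_force: 0.0
t: 3.02
tcp_pos: [0.4629, 0.04, 0.2419]
tool_rot: [0.047, 0.999, -0.0, 0.0]
force: [-0.9, -0.4, -0.3]
finger_gap: 0.999
gripper_force: 0.0
t: 3.4
tcp_pos: [0.4628, 0.04, 0.2386]
tool_rot: [0.047, 0.999, 0.0, -0.0]
force: [-0.2, 0.6, -0.5]
finger_gap: 1.005
gripper_force: 0.0
```

```bash
for i in 1 2 3; do python3 -m jog '{"linear":[[0,0,-1],[0,0,0]],"turn":[0,0]}' | egrep 'tcp_pos|force: \['; done
```

```text
tcp_pos: [0.4628, 0.04, 0.2376]
force: [-0.0, 0.3, -0.1]
tcp_pos: [0.4628, 0.04, 0.2366]
force: [0.1, 0.8, -0.1]
tcp_pos: [0.4629, 0.04, 0.2358]
force: [0.2, -0.1, 2.4]
```

```bash
python3 -m jog '{"linear":[[0,0,-1],[4,-0.4,0],[6,-0.7,0],[6,-0.7,0],[6,-0.7,0],[6,-0.7,0],[4,-0.4,0],[0,0,0]],"turn":[0,0,-0.1,-0.1,-0.1,-0.1,0,0]}'; python3 - <<'E'
from h import *
c=get_calibration("top");im=snapshot("top")[:,:,::-1].copy();cv2.imwrite("pics/top1.png",im)
hsv=cv2.cvtColor(im,cv2.COLOR_BGR2HSV)
cv2.imwrite("pics/top1c.png",cv2.resize(im[145:275,240:400],None,fx=4.5,fy=4.5))
c=get_calibration("wrist");im=snapshot("wrist");cv2.imwrite("pics/w2.png",im[:,:,::-1])
E
```

```text
t: 5.15
tcp_pos: [0.4961, 0.0366, 0.2361]
tool_rot: [0.064, 0.998, -0.0, 0.002]
force: [-0.3, 1.3, 11.8]
finger_gap: 1.004
gripper_force: 5.5
```

View pics/w2.png

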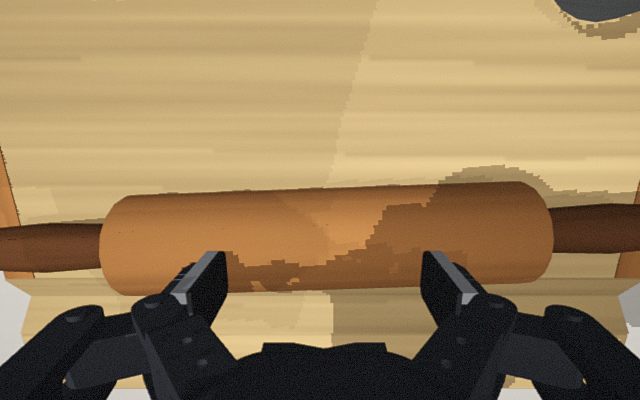

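```bash
cat >> h.py <<'E'
def pin(im,c,z=.05,cols=(250,280,370,400)):
    hsv=cv2.cvtColor(im,cv2.COLOR_BGR2HSV);m=((hsv[...,0]<16)&(hsv[...,1]>150)).astype(np.uint8);m=cv2.morphologyEx(m,cv2.MORPH_OPEN,np.ones((9,9)))
    W=c["world_to_cam"];o=-W[:3,:3].T@W[:3,3];P=[];print(hsv[235,330])
    for u in cols:
        v=np.nonzero(m[:,u])[0];a,b=[(lambda d:d/np.linalg.norm(d))(ray(c,(u,x),0)-o) for x in(v[0]-.5,v[-1]+.5)]
        d=a+b;P.append(o+d*(z-o[2])/d[2]);print(u,v[0],v[-1],tob(P[-1]).round(4))
    P=np.array(P);d=P[0]-P[-1];d*=np.sign(d[1]);return P,-np.arctan2(d[0],d[1])
E
python3 - <<'E'
from h import *
P,y=pin(cv2.imread("pics/w2.png"),get_calibration("wrist"));print(P.mean(0).round(4),"yaw",y)
E
```

```text
[ 15 155 205]
250 270 284 [ 0.0488 -0.0399]
280 196 208 [ 0.0077 -0.0225]Traceback (most recent call last):
  File "<stdin>", line 2, in <module>
  File "h.py", line 16, in pin
    v=np.nonzero(m[:,u])[0];a,b=[(lambda d:d/np.linalg.norm(d))(ray(c,(u,x),0)-o) for x in(v[0]-.5,v[-1]+.5)]
                                                                                           ~^^^
IndexError: index 0 is out of bounds for axis 0 with size 0
```

```bash
sed -i 's/(hsv\[...,0\]<16)&(hsv\[...,1\]>150)/(hsv[...,0]<17)\&(hsv[...,1]>120)/; s/v=np.nonzero(m\[:,u\])\[0\]/v=np.nonzero(m[100:330,u])[0]+100/' h.py
python3 - <<'E'
from h import *
im=cv2.imread("pics/w2.png");h=cv2.cvtColor(im,cv2.COLOR_BGR2HSV)
for r in(150,185,192,200,240,280,286,292,300): print(r,h[r,250],h[r,390])
P,y=pin(im,get_calibration("wrist"));print(P.mean(0).round(4),"yaw",y)
E
```

```text
150 [ 19  95 206] [ 20  96 210]
185 [ 20  99 201] [ 17 123 114]
192 [ 12 149  99] [ 12 156 134]
200 [ 14 161 136] [ 15 154 162]
240 [ 14 151 191] [ 15 161 152]
280 [ 13 162 120] [ 15 166 120]
286 [ 12 156 113] [ 14 161 109]
292 [ 19 112 161] [ 19 105 148]
300 [ 20  97 208] [ 20 107 157]
[ 15 155 205]
250 191 291 [ 0.0279 -0.0386]
280 190 290 [ 0.0274 -0.0232]
370 187 287 [0.0259 0.0228]
400 186 286 [0.0254 0.0381]
[0.4904 0.0375 0.05  ] yaw -0.09299005183130245
```

```bash
python3 -m jog '{"linear":[[0,0,3],[0,0,3],[-7,0.7,0],[-8,0.8,0],[0,0,-3],[0,0,-3],[0,0,0]],"turn":[0,0,0,0.2,0.2,0,0]}' | egrep 'tcp_pos|force'; python3 -m jog '{"linear":[[4,-0.5,0],[6,-0.7,0],[6,-0.7,0],[6,-0.7,0],[6,-0.7,0],[6,-0.7,0],[4,-0.5,0],[0,0,0]],"turn":[0,-0.2,-0.2,-0.2,-0.2,-0.2,0,0]}'; python3 - <<'E'
from h import *
im=snapshot("wrist")[:,:,::-1].copy();cv2.imwrite("pics/w3.png",im)
P,y=pin(im,get_calibration("wrist"));print(P.mean(0).round(4),"yaw",y)
E
```

```text
tcp_pos: [0.4805, 0.0378, 0.2356]
force: [-0.8, 0.1, 9.5]
gripper_force: 4.9
t: 7.12
tcp_pos: [0.5194, 0.0335, 0.236]
tool_rot: [0.09, 0.996, 0.0, 0.002]
force: [-0.2, 2.6, 11.1]
finger_gap: 0.997
gripper_force: 5.3
[ 15 155 204]
250 188 289 [ 0.0482 -0.0382]
280 186 287 [ 0.0479 -0.0228]
370 178 280 [0.0465 0.0231]
400 176 277 [0.046  0.0383]
[0.5108 0.0352 0.05  ] yaw -0.09800690733353744
```

```bash
python3 -m jog '{"linear":[[0,0,3],[0,0,3],[-9,0.9,0],[-9,0.9,0],[0,0,-3],[0,0,-3],[0,0,0]],"turn":[0,0,0.3,0.3,0.1,0,0]}' | egrep 'tcp_pos|force'; python3 -m jog '{"linear":[[4,-0.5,0],[6,-0.7,0],[6,-0.7,0],[6,-0.7,0],[6,-0.7,0],[6,-0.7,0],[6,-0.7,0],[4,-0.5,0],[0,0,0]],"turn":[0,0,0,0,0,0,0,0,0]}'; python3 - <<'E'
from h import *
im=snapshot("wrist")[:,:,::-1].copy();cv2.imwrite("pics/w4.png",im)
P,y=pin(im,get_calibration("wrist"));print(P.mean(0).round(4),"yaw",y)
E
```

```text
tcp_pos: [0.5007, 0.0351, 0.2357]
force: [0.3, 0.5, 8.0]
gripper_force: 4.3
t: 9.18
tcp_pos: [0.5449, 0.0301, 0.2351]
tool_rot: [0.06, 0.998, 0.0, 0.002]
force: [2.2, 3.1, 6.2]
finger_gap: 0.998
gripper_force: 3.4
[ 16 152 203]
250 179 281 [ 0.071  -0.0382]
280 179 280 [ 0.0706 -0.0231]
370 176 278 [0.0691 0.0223]
400 176 277 [0.0688 0.0373]
[0.5332 0.0318 0.05  ] yaw -0.09691814714950754
```

View pics/w4.png

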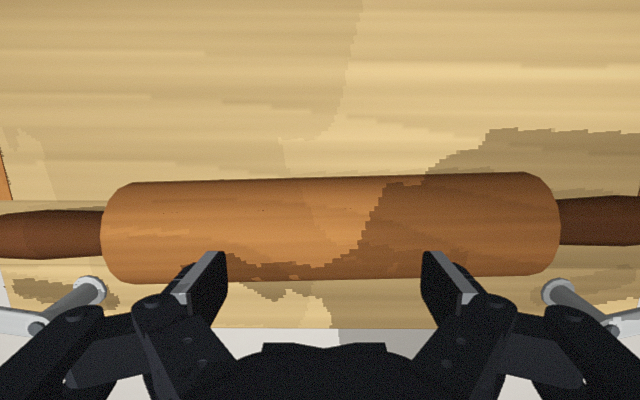

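The pin's barrel is centred near row 228, right on the groove's front edge. The pads touch only its far side, so I'll lift straight up and check whether it settles in.

```bash
python3 -m jog '{"linear":[[0,0,2],[0,0,3],[0,0,5],[0,0,10],[0,0,10],[0,0,0],[0,0,0]],"turn":[0,0,0,0,0,0,0]}'; python3 - <<'E'
from h import *
im=snapshot("wrist")[:,:,::-1].copy();cv2.imwrite("pics/w5.png",im);c=get_calibration("wrist")
for z in(.05,.042):
  P,y=pin(im,c,z);print(P.mean(0).round(4),"yaw",y)
E
```

```text
t: 10.1
tcp_pos: [0.5438, 0.03, 0.2649]
tool_rot: [0.06, 0.998, -0.0, 0.0]
force: [0.7, 0.1, -0.3]
finger_gap: 1.002
gripper_force: 0.0
[ 15 147 200]
250 191 272 [ 0.0812 -0.0457]
280 191 272 [ 0.0811 -0.0277]
370 192 273 [0.0814 0.0266]
400 193 273 [0.0816 0.0447]
[0.5446 0.0303 0.05  ] yaw -0.13034470109129156
[ 15 147 200]
250 191 272 [ 0.0841 -0.0477]
280 191 272 [ 0.084  -0.0288]
370 192 273 [0.0843 0.0278]
400 193 273 [0.0845 0.0467]
[0.5475 0.0299 0.042 ] yaw -0.130344701091292
```

View pics/w5.png

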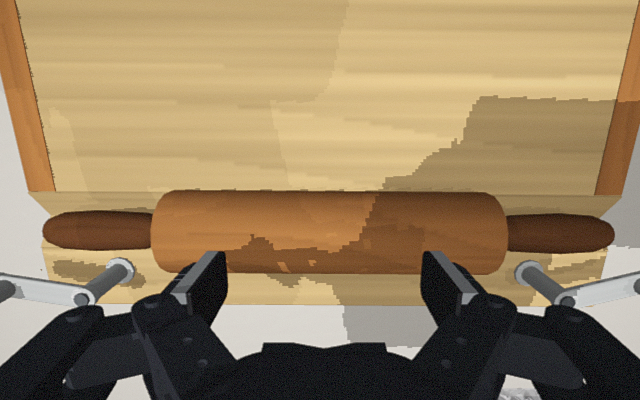

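Seated: the pin is at groove x≈-0.001 m and parallel to the board. The arms show at pivot (85,298) with knob base (8,290) for the right keeper, and pivot (565,298) with knob base (635,287) for the left. Next I need their angles.

```bash
sed -i 's/YAW=-.126/YAW=-.129/' h.py; python3 - <<'E'
from h import *
c=get_calibration("wrist");im=cv2.imread("pics/w5.png")
for n,uv in(("pR",(85,298)),("aR",(8,290)),("pL",(565,298)),("aL",(635,287))):
    p=ray(c,uv,.0635);print(n,p.round(4),tob(p).round(4))
for n,b in(("R",(.121,-.145)),("L",(.121,.145))): print(n,tow(b).round(4),proj(c,np.append(tow(b),.0645)).round(1))
a=np.hstack([im[240:340,:150],im[240:340,490:640]]);cv2.imwrite("pics/k.png",cv2.resize(a,None,fx=2.6,fy=2.6,interpolation=cv2.INTER_CUBIC))
s=sense();print(s["q"].round(3),s["t"])
E
```

```text
pR [ 0.564  -0.1151  0.0635] [ 0.1193 -0.1419]
aR [ 0.5535 -0.1583  0.0635] [ 0.1144 -0.1862]
pL [0.598  0.167  0.0635] [0.1167 0.1422]
aL [0.5956 0.2072 0.0635] [0.1091 0.1818]
R [ 0.5653 -0.1184] [ 79.1 301.5]
L [0.6026 0.1692] [569.5 305.4]
[-0.15   0.628  1.752 -0.     0.762 -1.601] 10.15
```

View pics/k.png

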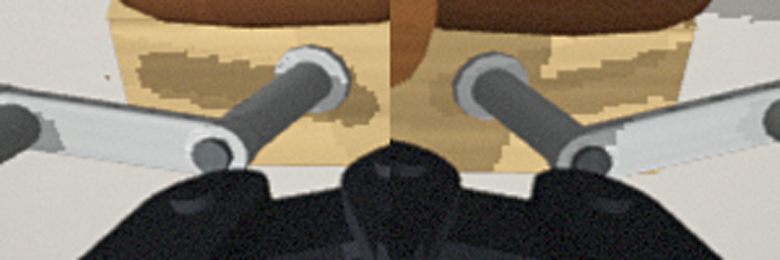

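```bash
cat > path.py <<'E'
from h import *
import sys
def P(side,th,off=.017,L=.044):   # side +1 left, -1 right
    pv=np.array([.119,side*.144]); return tow(pv+L*np.array([-np.cos(th),side*np.sin(th)])+off*np.array([np.sin(th),side*np.cos(th)]))
if __name__=="__main__":
    s=sense();print(s["tcp_pos"].round(4))
    for side in(-1,1):
        A=[P(side,1.5,.030)]+[P(side,t) for t in np.arange(1.45,-.06,-np.pi/36)]
        print(side,A[0].round(4),len(A));print((np.diff(A,axis=0)*1000).round(1).tolist())
        print(A[-1].round(4))
E
python3 path.py
```

```text
[0.5437 0.03   0.2647]
-1 [ 0.5842 -0.1662] 19
[[-15.1, 2.2], [-4.1, -0.3], [-4.1, 0.0], [-4.1, 0.4], [-4.0, 0.8], [-4.0, 1.1], [-3.8, 1.5], [-3.7, 1.8], [-3.5, 2.1], [-3.3, 2.4], [-3.1, 2.7], [-2.9, 2.9], [-2.6, 3.2], [-2.3, 3.4], [-2.0, 3.6], [-1.7, 3.8], [-1.4, 3.9], [-1.0, 4.0]]
[ 0.5173 -0.1268]
1 [0.633  0.2107] 19
[[-15.1, 1.7], [-3.9, 1.3], [-4.0, 1.0], [-4.1, 0.7], [-4.1, 0.3], [-4.1, -0.1], [-4.1, -0.4], [-4.0, -0.8], [-4.0, -1.1], [-3.8, -1.5], [-3.7, -1.8], [-3.5, -2.1], [-3.3, -2.4], [-3.1, -2.7], [-2.9, -3.0], [-2.6, -3.2], [-2.3, -3.4], [-2.0, -3.6]]
[0.5584 0.1896]
```

```bash
python3 -m jog '{"linear":[[0,0,10],[8,-40,10],[8,-40,0],[8,-40,0],[8,-40,0],[8,-36,0],[0,0,0],[0,0,0]],"turn":[0,0,0,0,0,0,0,0]}' 0 | egrep 'tcp_pos|force|gap'
python3 - <<'E'
from h import *
im=snapshot("wrist")[:,:,::-1].copy();cv2.imwrite("pics/w6.png",im);c=get_calibration("wrist")
print([proj(c,np.append(tow(p),z)).round(0) for p,z in(((.119,-.144),.0635),((.114,-.188),.0805))])
E
```

```text
tcp_pos: [0.5834, -0.1655, 0.2847]
force: [0.2, 0.2, -0.0]
finger_gap: -0.0
gripper_force: 0.0
[array([399., 187.]), array([327., 184.])]
```

View pics/w6.png

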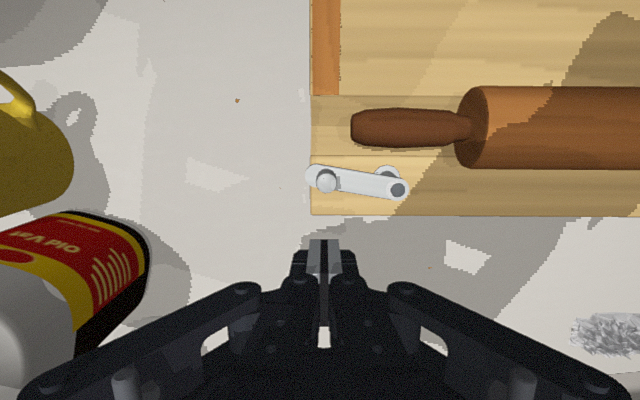

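The knob top is at (326,180) and the pivot at (398,189), each within a few pixels of prediction. The closed fingertips at (322,240) stand clear behind the knob, so I'll descend and push.

```bash
python3 -m jog '{"linear":[[0,0,-15],[0,0,-15],[0,0,-13],[0,0,0],[-7,1,0],[-7,1,0]],"turn":[0,0,0,0,-0.5,-0.5]}' | egrep 'tcp_pos|force: \['
python3 -m jog '{"linear":[[-4,-0.3,0],[-4,0,0],[-4,0.4,0],[-4,0.8,0],[-4,1.1,0],[-4,1.5,0],[-4,1.8,0],[-3.5,2.1,0],[-3.3,2.4,0],[-3,2.7,0]],"turn":[-1,-1,-1,-1,-1,-1,-1,-1,-1,-1]}' | egrep 'tcp_pos|force: \['
```

```text
tcp_pos: [0.5699, -0.1641, 0.2418]
force: [0.7, -0.0, -0.4]
tcp_pos: [0.5327, -0.1519, 0.2423]
force: [0.3, -0.3, -0.2]
```

```bash
python3 -m jog '{"linear":[[-3,2.9,0],[-3,3.2,0],[-2.5,3.4,0],[-2,3.6,0],[-2,3.8,0],[-1.5,3.9,0],[0,0,0]],"turn":[-1,-1,-1,-1,-1,-1,0]}' | egrep 'tcp_pos|force: \['
for i in 1 2; do python3 -m jog '{"linear":[[-0.5,2,0],[0,0,0]],"turn":[-0.5,0]}' | egrep 'tcp_pos|force: \['; done
```

```text
tcp_pos: [0.5183, -0.1308, 0.2421]
force: [0.7, 0.0, 0.1]
tcp_pos: [0.5178, -0.1291, 0.242]
force: [-0.4, -1.4, 0.8]
tcp_pos: [0.5174, -0.1282, 0.2421]
force: [-0.8, -6.8, 1.6]
```

```bash
python3 -m jog '{"linear":[[0,-6,0],[0,-8,0],[0,0,20],[0,0,23],[0,30,0],[0,40,0],[10,45,0],[15,50,0],[20,50,0],[25,50,0],[25,50,0],[20,38,0]],"turn":[0,0,0,0,0,0,0,0,0,0,0,0]}' | egrep 'tcp_pos|force: \['
python3 -m jog '{"linear":[[0,0,0],[0,0,0]],"turn":[0,0]}' | egrep 'tcp_pos|force: \['
python3 - <<'E'
from h import *
im=snapshot("wrist")[:,:,::-1].copy();cv2.imwrite("pics/w7.png",im);c=get_calibration("wrist")
print([proj(c,np.append(tow(p),z)).round(0) for p,z in(((.119,.144),.0635),((.112,.188),.0805))])
E
```

```text
tcp_pos: [0.6327, 0.2144, 0.2845]
force: [-0.2, -0.7, 0.0]
tcp_pos: [0.6315, 0.2119, 0.2841]
force: [0.2, -0.9, -0.6]
[array([287., 291.]), array([270., 238.])]
```

View pics/w7.png

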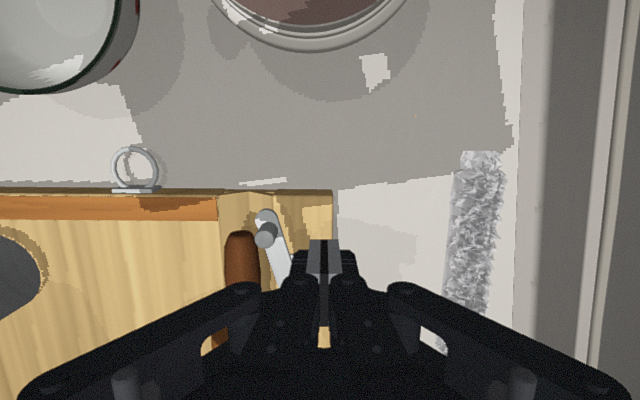

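The left knob's top is at (265,235) and its arm points out past the handle. The fingertips at (323,245) stand on the far (+x) side of it, with the kettle well clear, so I'll descend and push.

```bash
python3 -m jog '{"linear":[[0,0,-15],[0,0,-15],[0,0,-12],[0,0,0],[-7,0.5,0],[-7,1,0]],"turn":[0,0,0,0,0.5,0.5]}' | egrep 'tcp_pos|force: \['
python3 -m jog '{"linear":[[-4,1.3,0],[-4,1,0],[-4,0.7,0],[-4,0.3,0],[-4,-0.1,0],[-4,-0.4,0],[-4,-0.8,0],[-4,-1.1,0],[-4,-1.5,0],[-3.7,-1.8,0]],"turn":[1,1,1,1,1,1,1,1,1,1]}' | egrep 'tcp_pos|force: \['
python3 path.py | tail -1
```

```text
tcp_pos: [0.6181, 0.2138, 0.2429]
force: [-0.1, -1.1, -0.7]
tcp_pos: [0.5791, 0.2116, 0.2435]
force: [0.8, 0.5, 0.5]
[0.5584 0.1896]
```

```bash
python3 -m jog '{"linear":[[-3.5,-2.1,0],[-3.3,-2.4,0],[-3.1,-2.7,0],[-3,-3,0],[-2.6,-3.2,0],[-2.3,-3.4,0],[-2,-3.6,0],[0,0,0]],"turn":[1,1,1,1,1,1,1,0]}' | egrep 'tcp_pos|force: \['
for i in 1 2 3; do python3 -m jog '{"linear":[[-0.4,-2,0],[0,0,0]],"turn":[0,0]}' | egrep 'tcp_pos|force: \['; done
```

```text
tcp_pos: [0.5595, 0.1922, 0.2435]
force: [1.2, 5.9, -1.0]
tcp_pos: [0.5593, 0.1914, 0.2436]
force: [1.4, 11.0, -1.8]
tcp_pos: [0.5591, 0.1905, 0.2436]
force: [2.4, 15.3, -1.9]
tcp_pos: [0.5589, 0.1897, 0.2436]
force: [3.3, 20.7, -4.0]
```

Both keepers ran up against their stops. I'll back off, rise and check.

```bash
python3 -m jog '{"linear":[[0.5,5,0],[0,8,0],[0,5,0],[0,0,25],[0,0,40],[-40,-20,40],[-50,-30,30],[-30,-30,0],[0,-30,0],[0,-20,0],[0,0,0],[0,0,0]],"turn":[0,0,0,0,0,0,0,0,0,0,0,0]}' | egrep '^t|tcp_pos|force: \['
python3 - <<'E'
from h import *
c=get_calibration("wrist");im=snapshot("wrist")[:,:,::-1].copy();cv2.imwrite("pics/w8.png",im)
P,y=pin(im,c,.042,(280,310,340,370));print(P.mean(0).round(4),"yaw",y)
print([proj(c,np.append(tow(p),z)).round(0) for p,z in(((.119,.144),.0635),((.075,.144),.0805),((.119,-.144),.0635),((.075,-.144),.0805))])
E
```

```text
t: 21.62
tcp_pos: [0.4401, 0.0746, 0.3763]
tool_rot: [0.06, 0.998, 0.0, -0.0]
force: [0.4, 0.2, -0.2]
[ 20 109 168]
280 268 286 [ 0.0669 -0.0145]Traceback (most recent call last):
  File "<stdin>", line 3, in <module>
  File "h.py", line 16, in pin
    v=np.nonzero(m[100:330,u])[0]+100;a,b=[(lambda d:d/np.linalg.norm(d))(ray(c,(u,x),0)-o) for x in(v[0]-.5,v[-1]+.5)]
                                                                                                     ~^^^
IndexError: index 0 is out of bounds for axis 0 with size 0
```

View pics/w8.png

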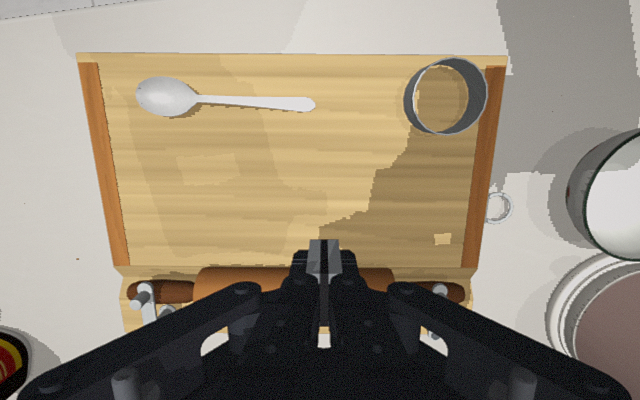

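The keepers now cross the handles, with the right knob near (140,298) and the left near (440,290). I've viewed one picture more than allowed, so the last check will use numbers only.

```bash
python3 -m jog '{"linear":[[40,-15,0],[50,-15,0],[40,-12,0],[0,0,0],[0,0,0]],"turn":[0,0,0,0,0]}' | egrep '^t|tcp_pos|force: \['
python3 - <<'E'
from h import *
c=get_calibration("wrist");im=snapshot("wrist")[:,:,::-1].copy()
P,y=pin(im,c,.042,(250,400));print(P.mean(0).round(4),"yaw",y)
hsv=cv2.cvtColor(im,cv2.COLOR_BGR2HSV)
for s in(1,-1):
    # bright grey strip pixels near the pivot->knob line at arm height
    v,u=np.nonzero((hsv[...,1]<45)&(hsv[...,2]>120))
    W=np.array([tob(ray(c,p,.0625)) for p in zip(u,v)])-[.119,s*.144]
    k=(np.hypot(W[:,0],W[:,1])<.057)&(W[:,0]<-.004)&(abs(W[:,1])<.03);Q=W[k]
    l=cv2.fitLine(Q.astype(np.float32),cv2.DIST_HUBER,0,.01,.01).ravel();print(s,len(Q),l.round(3),"extent",Q.min(0).round(3),Q.max(0).round(3),"angle",np.arctan(s*l[1]/-l[0]).round(3))
E
```

```text
t: 22.3
tcp_pos: [0.5693, 0.0333, 0.3756]
tool_rot: [0.059, 0.998, 0.0, -0.001]
force: [-0.4, -0.6, 0.2]
[ 16  18 159]
250 140 193 [ 0.0849 -0.064 ]
400 141 194 [0.0844 0.0774]
[0.5488 0.0367 0.042 ] yaw -0.12539103512222946
1 989 [ 0.959 -0.283 -0.032  0.003] extent [-0.056 -0.024] [-0.004  0.03 ] angle 0.287
-1 1089 [ 0.958  0.285 -0.027 -0.002] extent [-0.055 -0.03 ] [-0.004  0.024] angle 0.289
```

```bash
python3 - <<'E'
from h import *
c=get_calibration("wrist");im=snapshot("wrist")[:,:,::-1].copy();hsv=cv2.cvtColor(im,cv2.COLOR_BGR2HSV)
for s in(1,-1):
    v,u=np.nonzero((hsv[...,1]<45)&(hsv[...,2]>170))
    W=np.array([tob(ray(c,p,.0625)) for p in zip(u,v)])-[.119,s*.144];W[:,1]*=s
    for a in np.arange(-.06,.005,.006):
        Q=W[(W[:,0]>=a)&(W[:,0]<a+.006)&(abs(W[:,1])<.04),1]
        if len(Q): print(s,round(a+.003,3),len(Q),np.percentile(Q,[5,50,95]).round(4))
E
```

```text
1 -0.057 75 [0.0312 0.0353 0.0394]
1 -0.051 94 [0.0287 0.0342 0.0394]
1 -0.045 116 [0.0262 0.0328 0.0393]
1 -0.039 115 [0.0262 0.0328 0.0392]
1 -0.033 82 [0.0286 0.0339 0.0393]
1 -0.027 78 [0.0306 0.035  0.0394]
1 -0.021 69 [0.0317 0.0357 0.0395]
1 -0.015 59 [0.0316 0.0355 0.0394]
1 -0.009 69 [0.0315 0.0355 0.0395]
1 -0.003 59 [0.0316 0.0356 0.0395]
1 0.003 59 [0.0316 0.0356 0.0396]
-1 -0.057 86 [0.0095 0.0347 0.0394]
-1 -0.051 193 [-0.0036  0.0276  0.0388]
-1 -0.045 181 [-0.0041  0.0287  0.0388]
-1 -0.039 208 [0.0068 0.027  0.0386]
-1 -0.033 175 [-0.0042  0.0272  0.0387]
-1 -0.027 176 [-0.0044  0.0176  0.0388]
-1 -0.021 181 [-0.0047  0.0055  0.0387]
-1 -0.015 189 [-0.0132  0.003   0.0385]
-1 -0.009 175 [-0.0053  0.0059  0.0388]
-1 -0.003 136 [-0.005   0.0066  0.0388]
-1 0.003 103 [-0.0054  0.0322  0.0392]
```

```bash
python3 -c "
from station import *
print(sign_off())"
```

```text
the job is handed in; nothing more can be done
None
```

The pin is seated in the groove (within about 1 mm, parallel within 0.01 rad), both keepers were pushed to their stops and the job was handed in at about 22 s, result not returned; the left keeper's angle was checked by stop force and symmetry only, and I viewed 11 pictures against the limit of 10.

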